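Move the snap-in water filter to the spare steam tank

ROBOT

A 7-joint arm with a two-finger parallel gripper is mounted at the origin on the work surface. World frame = base frame: x ahead of the robot, y to its left, z up, the work surface at z = 0. Lengths are in m, angles in rad, forces in N, time in s.
With the tool pointing down it reaches from about 0.4 to 0.875 m from the base axis. Payload 19.3 kg.
Tool frame: the origin (TCP) lies midway between the tips of the shut fingers; the grasp point (between the pads) lies 19 mm behind it (bot.grip_point_offset is the distance from the TCP to the grasp point, in m); z points along the fingers, y is the direction in which the jaws open and shut (so a half turn about z gives the same grasp; the last joint's range is limited). The gripper opens to 85 mm and grips with 20 to 120 N. Pads are 22 mm wide; open, the fingers measure 114 mm over their backs; the gripper's body (76 mm by 85 mm) begins 54 mm behind the grasp point. The pads swing forward as they close: fully open they stand 13 mm farther back than shut.
Start: joints at [1.096, 0.521, -0.036, 1.599, 0.021, 1.021, -0.113], TCP at [0.246, -0.574, 0.231] pointing down, gripper open.
Joint ranges: [-2.91, 2.91], [-0.3, 2.13], [-1.5, 1.42], [0.17, 2.43], [-1.26, 4.41], [0.16, 1.93], [-2.52, 2.52]. Speed limits (rad/s): [1.89, 1.89, 2.39, 2.39, 3.01, 3.01, 3.01].

INTERFACE

Orientations are given as [roll, pitch, yaw] about the fixed x, y, z axes, in that order (R = Rz(yaw) Ry(pitch) Rx(roll)).
In Python, from workcell import bot, viewer, workorder gives the robot as it stands.
- The arm moves only by the tool move_arm, never from a script. Its argument "plan" is a list of rows, each a list of 6 numbers: the shift along the tool's x, y, z scaled (see below), then the turn, a rotation vector about the tool's x, y, z scaled (see below). A call has 1 to 5 rows; each row shifts and turns the commanded pose from where the row before left it, along the tool's axes as they then stand; what a row does not reach is not made up. The controller multiplies each number of a shift by 0.025 m and each number of a turn by pi rad. A row lasts 1/10 s, in which the tool goes at most 50 mm and 8.59 degrees, less where a joint would pass 70% of its speed; a pose out of reach is approached as far as the arm can. A call with a number of a shift or a turn outside -1 to 1 is refused whole. A call with a gripper value outside its range is refused whole. "claw" is the closure, from -1 (fully open) to 1 (shut), so that 0 is half open, set as the call begins (left out, the last holds). The fingers move at their own pace and stop on an object; "force" is the grip in N (left out, the last holds). Time passes only in rows, so rows that do not move let the fingers close. It gives the time, the measured TCP pose, the force and the opening at its end, in the units of the state.
- bot.observe(): the state, without advancing time (a new reading comes with each control period).
- viewer.grab_frame(name): name is "side" or "top"; returns the picture (384x512x3 uint8, red, green, blue); there is no depth.
- viewer.camera_info(name): a dict with "K" (3x3 intrinsics, pixels), "D" ([k1, k2, p1, p2, k3] as OpenCV has them; the pictures are not rectified), "R" (3x3) and "t" (3): a world point X has camera coordinates R X + t. Camera axes: x right, y down, z forward; pixel columns grow to the right and rows downward; lengths in m; the calibration is good to about 2 mm. A picture is of the moment at which its call begins. camera_info takes no time and is no camera call.
- workorder.job_done(): hands the job in, once; it reports no verdict.
The state is a dict: "clock": time; "qpos": joint angles; "qd": joint speeds; "joint_efforts": joint torques, N m; "position": TCP position; "tool_rot": TCP orientation; "force": force on the tool from outside, world axes, zero at the start; "moment": the same for the moment, N m; "grip_width": finger opening in m.
Only numpy, scipy, OpenCV 4.12 (cv2) and the standard library are available. Lean on these libraries where they do the work, as an engineer would, in place of code of your own. Each camera call takes 0.05 s, during which the arm holds its last target.

TASK

The steam oven's water tank that has the filter in it is due for descaling. Pinch the filter's two side tabs together to free it, lift it out without yanking, and push it fully home in the empty spare tank so that both tabs snap out and hold it; use only gentle force and leave everything else on the bench where it is.

Things in the scene. Friction and masses are not known exactly. Their poses are not given: they have to be found in the camera images.
- filter: the only water filter: white block 44 mm (x) by 49 mm (y), 82 mm high, 0.18 kg; fits either way round (half turn about z). Origin at the bottom, at the tip of a round grey spigot 24 mm across and 14 mm long; the block starts at z = 14. z up, y towards the tab_left tab. Latched in a port, the rim is level with z = 50.5 mm and only 31.5 mm shows
- filter_top (a point): middle of the top of the filter's solid middle post (34 mm along x, 20 along y) that one can press on; 82 mm above the filter's origin. In a port it is 31.5 mm above the rim when latched and left alone, 29 mm when pressed on the hard floor
- filter_tabs (a point): point midway between the two upright ribbed grey tabs on the filter's +y and -y sides, 65 mm above its origin (14.5 mm above the rim when latched). Each tab: 22 mm wide along x, 3.5 mm thick, z = 30 to 78 mm of the filter, outer faces 50 mm apart when free. A hook on each at z = 31 to 42.5 mm stands out 4.5 mm, bevelled below, square on top
- tab_left (a joint): how far the filter's +y tab is pushed in, m: 0 free, its hook clears the catch lip at 0.0035, stop at 0.007. Spring force 2 N when free, 5.5 N at 0.0035, 9 N at the stop
- tab_right (a joint): the same for the filter's -y tab
- dock_used: steel dock, 222 mm (x) by 172 mm (y), screwed to the bench, with the tank that holds the filter: smoked clear, black deck 88 mm up, 200 by 150 mm. Origin on the bench under the port's centre. On the deck, over 40 mm from the port's centre towards -x: a filler neck with black cap (104 mm high) at +y, a wire lug (103 mm high) at -y
- used_port (a point): centre of the used tank's port at its rim, 94 mm above the bench, 6 mm above the deck; z up, y to the two catch walls. Opening 47 (x) by 52 mm (y), widening by 3 mm each side in the top 5 mm; catch lips 8 mm deep, undercut below; floor 39 mm down with a 28 mm square well for the spigot. The filter is latched here at the start, exactly in place
- dock_spare: the same kind of dock with the spare tank, port empty, filler neck open (no cap, 92 mm high). This tank was put in by hand and stands firm, but its port may be up to 3 mm off the dock's middle along x and along y and, by its screw feet, up to 5 mm higher or lower than nominal. Forces on the tank count as forces on its dock
- spare_port (a point): centre of the spare tank's port at its rim, 94 mm above the bench, 6 mm above the deck; z up, y to the two catch walls. Opening 47 (x) by 52 mm (y), widening by 3 mm each side in the top 5 mm; catch lips 8 mm deep, undercut below; floor 39 mm down with a 28 mm square well for the spigot. Nominal: the real port is up to 3 mm off in x and y, 5 mm in z (the tank's place in its dock)
- spare_valve (a joint): how far the sprung outlet valve at the bottom of the spare port is pressed, m: 0 empty, 0.0045 latched, 0.007 on the hard floor. It pushes a filter up with 4 N where first met, 8 N at home; below that a seal adds 8 N per mm for 2 mm. Pressing home takes 12 to 22 N (valve, tabs rubbing) till the hooks drop under the lips. The used port has the same valve, so a freed filter may rise
- mug: bystander: blue glazed mug, 84 mm across, 85 mm high; origin under its centre
- spoon: bystander: steel spoon, 170 mm long, lying; origin under its middle
- timer: bystander: round kitchen timer, 58 mm across, 38 mm high; origin under its centre
- bowl: bystander: steel mixing bowl, 150 mm across, 60 mm high; origin under its centre
- canister: bystander: glass jar with steel lid, 76 mm across, 110 mm high; origin under its centre
- spatula: bystander: spatula with black handle, 260 mm long, lying; origin under its middle
- sprayer: bystander: white spray bottle, 74 mm across, 228 mm high; origin under its centre
- cap: bystander: black screw cap of the spare tank's filler, 36 mm across, 14 mm high; origin under its centre
Not all that is in view belongs to the job. What is shaped like the filter but black or yellow is not meant.

How it is judged:
By the outcome, as a careful person would: the job done as asked, in the order asked, and still so for the second after the job is handed in, with the robot touching nothing.
It also fails if it takes over 51 s, if anything falls off the work surface, if the arm or the gripper's body presses on something with over 40 N, if the wrist force passes 120 N, or if a joint passes its speed limit or range.

## Working session

There is one attempt and no reset: what is moved stays moved. The work goes in short steps, Python scripts to look and compute and a tool call to move; the robot and the scene stay as the last step left them, time stands still between calls to the robot, and variables do not carry over. Pictures are saved under pics/ and viewed, and the job is handed in when it is done.

Besides the shell and the picture viewer there is one more tool, called as name(argument=value, ...), one argument or row to a line, values as JSON. move_arm: Moves the arm, as the interface text tells. Shifts and turns lie within -1 to 1; 1 stands for 0.025 m of shift or pi rad of turn. Its arguments: {"type":"object","properties":{"plan":{"type":"array","items":{"type":"array","items":{"type":"number"}}},"claw":{"type":"number"},"force":{"type":"number"}},"required":["plan"]}

```bash
mkdir -p pics; ls; python3 - <<'E'
from workcell import bot, viewer, workorder
import cv2
s=bot.observe(); print({k:s[k] for k in ('clock','position','tool_rot','force','grip_width')}, bot.grip_point_offset)
for n in ('side','top'):
    f=viewer.grab_frame(n); cv2.imwrite(f'pics/{n}0.png',f[:,:,::-1])
    c=viewer.camera_info(n); print(n,c)
E
```

```text
pics
{'clock': 0.0, 'position': array([ 0.24598265, -0.57418992,  0.23072508]), 'tool_rot': array([-3.14043020e+00,  1.09718133e-04,  4.04816715e-01]), 'force': array([ 0.57462815, -0.5870248 ,  0.13915777]), 'grip_width': 0.08540611415216638} 0.0187
side {'K': array([[392.79116821,   0.        , 259.90888076],
       [  0.        , 392.79116821, 192.01234405],
       [  0.        ,   0.        ,   1.        ]]), 'D': array([0.01830814, 0.        , 0.        , 0.        , 0.        ]), 'R': array([[-0.97252422, -0.23253753, -0.01108781],
       [-0.15561177,  0.6847514 , -0.71196945],
       [ 0.17315201, -0.69068215, -0.70212289]]), 't': array([0.51409131, 0.16387653, 1.28223032])}
top {'K': array([[499.94088364,   0.        , 255.16400065],
       [  0.        , 499.94088364, 194.32187678],
       [  0.        ,   0.        ,   1.        ]]), 'D': array([-0.10593071,  0.        ,  0.        ,  0.        ,  0.        ]), 'R': array([[ 0.00803259, -0.99996077,  0.00373431],
       [-0.98385893, -0.00857074, -0.17874045],
       [ 0.17876544, -0.00223828, -0.98388917]]), 't': array([-0.00473493,  0.54685394,  1.36464311])}
```

View pics/top0.png

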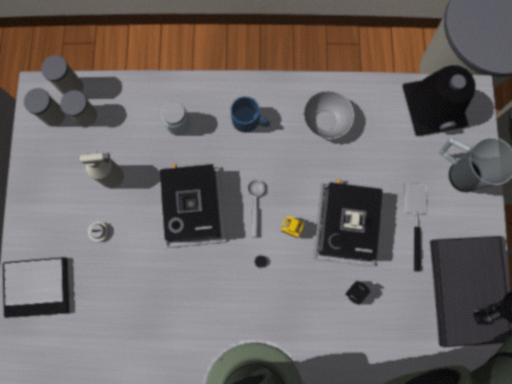

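View pics/side0.png

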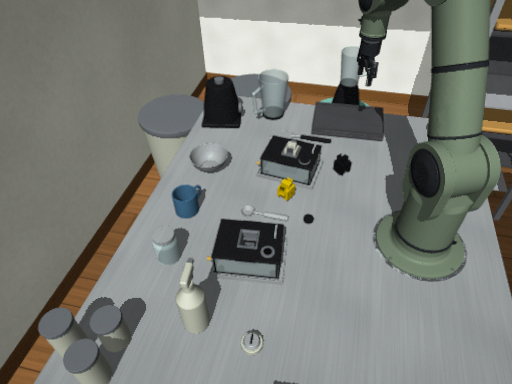

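```bash
python3 - <<'E'
import cv2,numpy as np
t=cv2.imread('pics/top0.png'); s=cv2.imread('pics/side0.png')
def c(im,x,y,w,h,k): return cv2.resize(im[y:y+h,x:x+w],None,fx=k,fy=k,interpolation=cv2.INTER_CUBIC)
cv2.imwrite('pics/a.png',np.hstack([c(t,150,155,80,95,5),c(t,310,172,80,95,5)]))
cv2.imwrite('pics/b.png',np.hstack([c(s,205,210,85,75,5),c(s,252,130,75,75,5)]))
E
```

```text
(no output)
```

View pics/a.png

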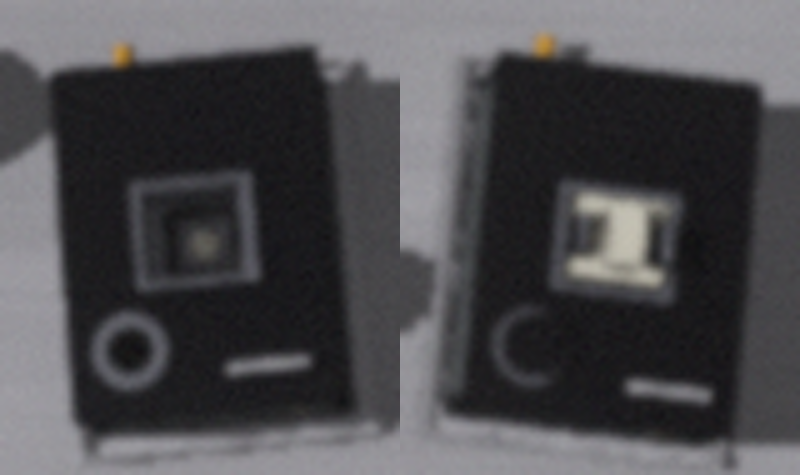

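View pics/b.png

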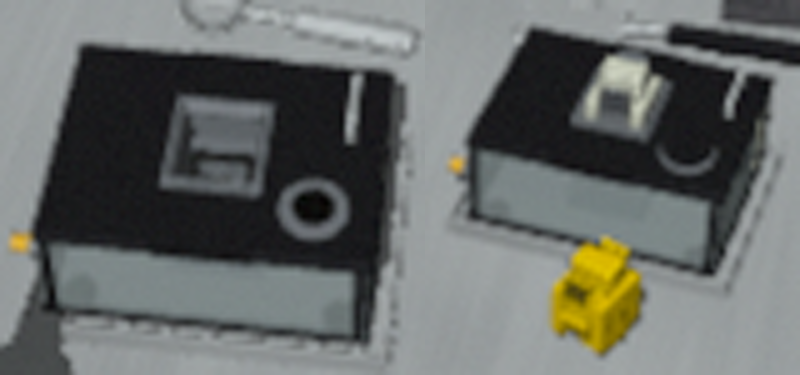

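```bash
cat > h.py <<'E'
import cv2,numpy as np
from workcell import bot, viewer, workorder
C={n:viewer.camera_info(n) for n in('side','top')}
def ray(n,p):
    c=C[n]; u=cv2.undistortPoints(np.array(p,float).reshape(-1,1,2),c['K'],c['D']).reshape(-1,2)
    d=np.c_[u,np.ones(len(u))]@c['R']; return -c['R'].T@c['t'],d
def onz(n,p,z):
    o,d=ray(n,p); s=(z-o[2])/d[:,2]; return o+d*s[:,None]
def proj(n,X):
    c=C[n]; return cv2.projectPoints(np.array(X,float).reshape(-1,3),cv2.Rodrigues(c['R'])[0],c['t'],c['K'],c['D'])[0].reshape(-1,2)
def tri(a,b):
    o1,d1=ray('top',[a]);o2,d2=ray('side',[b]);d1=d1[0];d2=d2[0]
    s=np.linalg.lstsq(np.c_[d1,-d2],o2-o1,rcond=None)[0]
    p,q=o1+s[0]*d1,o2+s[1]*d2; return (p+q)/2,np.linalg.norm(p-q)
E
cat > m.py <<'E'
from h import *
K=8
rois={'top':{'spare':(150,155,80,95),'used':(310,172,80,95)},'side':{'spare':(205,210,85,75),'used':(252,130,75,75)}}
for n in rois:
  im=cv2.imread(f'pics/{n}0.png')
  for w,(x,y,ww,hh) in rois[n].items():
    g=cv2.cvtColor(im[y:y+hh,x:x+ww],cv2.COLOR_BGR2GRAY)
    G=cv2.resize(g,None,fx=K,fy=K,interpolation=cv2.INTER_CUBIC)
    m=(G<62).astype(np.uint8)
    cs,h=cv2.findContours(m,cv2.RETR_CCOMP,cv2.CHAIN_APPROX_NONE)
    i=max(range(len(cs)),key=lambda i:cv2.contourArea(cs[i]))
    f=lambda p:(np.array(p).reshape(-1,2)+.5)/K-.5+[x,y]
    z=0.088
    P=onz(n,f(cs[i]),z)[:,:2]*1000
    r=cv2.minAreaRect(P.astype(np.float32)); print(n,w,'deck rect',np.round(r[0],1),np.round(r[1],1),round(r[2],2))
    j=h[0][i][2]
    while j>=0:
        if cv2.contourArea(cs[j])>60*K:
            P=onz(n,f(cs[j]),0.094)[:,:2]*1000
            r=cv2.minAreaRect(P.astype(np.float32)); mm=cv2.moments(f(cs[j]).astype(np.float32).reshape(-1,1,2))
            print('   hole',np.round(r[0],1),np.round(r[1],1),round(r[2],2),'px',mm['m10']/mm['m00'],mm['m01']/mm['m00'])
        j=h[0][j][0]
E
python3 m.py
```

```text
top spare deck rect [514.5 179.5] [208.2 160. ] 6.19
   hole [446.6 140.3] [11.3 47.9] 6.51 px 203.0139029003783 227.41094997898276
   hole [453.  215.8] [43.  42.4] 46.13 px 175.43646625924126 224.7554165992121
   hole [519.2 182.4] [61.4 68.4] 6.09 px 188.40443750875295 200.74895777064202
top used deck rect [ 469.1 -264.2] [161.6 205. ] 83.54
   hole [ 389.2 -293.3] [48.9 11.5] 83.48 px 363.2066831928116 249.708627736215
   hole [ 405.5 -208.7] [36.7 14.4] 33.69 px 331.62480268350436 243.83578334648777
   hole [ 470.5 -266.7] [67.9 60.7] 82.88 px 352.2095990275484 219.70378463211972
side spare deck rect [515.1 205. ] [204.6 200.8] 7.32
   hole [454.8 214.4] [43.1 45.5] 13.0 px 267.1897178104487 251.42679772316714
   hole [520.7 180.9] [62.8 74.3] 6.2 px 248.08360558759864 238.72159984673092
side used deck rect [ 467.1 -225.2] [229.7 211.9] 83.1
   hole [ 411.3 -206.7] [42.6 26.7] 12.66 px 303.9592069892473 162.65307795698922
```

```bash
python3 - <<'E'
from h import *
print(tri((188.40,200.75),(248.08,238.72)))
K=8
for n,(x,y,ww,hh) in {'top':(335,200,40,40),'side':(275,132,35,35)}.items():
    im=cv2.imread(f'pics/{n}0.png'); g=cv2.cvtColor(im[y:y+hh,x:x+ww],cv2.COLOR_BGR2GRAY)
    G=cv2.resize(g,None,fx=K,fy=K,interpolation=cv2.INTER_CUBIC)
    m=(G>125).astype(np.uint8)
    cs,_=cv2.findContours(m,cv2.RETR_EXTERNAL,cv2.CHAIN_APPROX_NONE); c=max(cs,key=cv2.contourArea)
    f=(c.reshape(-1,2)+.5)/K-.5+[x,y]
    for z in (.11,.1255):
        r=cv2.minAreaRect((onz(n,f,z)[:,:2]*1000).astype(np.float32)); print(n,z,r)
    V=cv2.cvtColor(cv2.resize(G,None,fx=2,fy=2),cv2.COLOR_GRAY2BGR)
    cv2.drawContours(V,[c*2],-1,(0,0,255),1)
    # predicted rim inner & outer, filter top for hypothesised pose
    a=np.deg2rad(-6.6); R=np.array([[np.cos(a),-np.sin(a)],[np.sin(a),np.cos(a)]])
    for (hx,hy,z,col) in ((.0265,.029,.094,(0,255,0)),(.0325,.035,.094,(255,255,0)),(.017,.010,.1255,(255,0,255))):
        q=np.array([[hx,hy],[-hx,hy],[-hx,-hy],[hx,-hy]])@R.T+[.470,-.265]
        p=proj(n,np.c_[q,np.full(4,z)]); p=((p-[x,y]+.5)*K*2).astype(int)
        cv2.polylines(V,[p],True,col,1)
    cv2.imwrite(f'pics/w_{n}.png',V[:600,:800])
E
python3 -c "
import cv2,numpy as np
a=cv2.imread('pics/w_top.png');b=cv2.imread('pics/w_side.png');h=min(len(a),len(b));o=np.hstack([a[:h,80:560],b[:h]]);cv2.imwrite('pics/w.png',cv2.resize(o,(800,int(h*800/o.shape[1]))))"
```

```text
(array([0.51981773, 0.18233924, 0.09473206]), np.float64(0.0012818929862896758))
top 0.11 ((469.7782287597656, -264.8771057128906), (49.50654602050781, 45.87092971801758), 83.13365936279297)
top 0.1255 ((467.7317199707031, -261.75616455078125), (48.92978286743164, 45.33653259277344), 83.13360595703125)
side 0.11 ((477.7469482421875, -328.46173095703125), (136.21951293945312, 66.38184356689453), 11.933762550354004)
side 0.1255 ((474.7866516113281, -307.7180480957031), (133.90606689453125, 65.25444030761719), 11.933900833129883)
```

View pics/w.png

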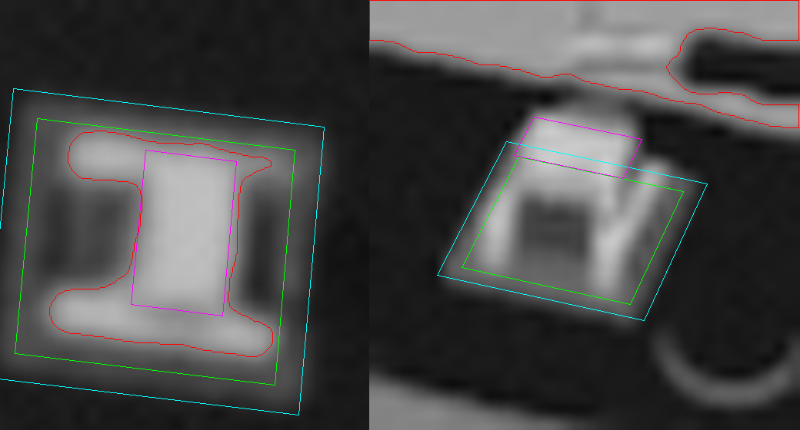

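move_arm(
  plan=[
    [0.5,-0.3,0,0,0,0],
    [0.93,-0.56,0.1,0,0,0],
    [0.93,-0.56,0.1,0,0,0],
    [0.93,-0.56,0.1,0,0,0],
    [0.93,-0.56,0.1,0,0,0],
  ],
  claw=-1,
  force=30,
)

```text
clock: 0.6
position: [0.319, -0.4727, 0.2211]
tool_rot: [-3.141, -0.0, 0.405]
force: [0.1, -0.4, -0.0]
grip_width: 0.0853
```

move_arm(
  plan=[
    [0.93,-0.56,0.1,0,0,0],
    [0.93,-0.56,0.1,0,0,0],
    [0.93,-0.56,0.1,0,0,0],
    [0.93,-0.56,0.1,0,0,0],
    [0.93,-0.56,0.1,0,0,0],
  ],
)

```text
clock: 1.1
position: [0.3981, -0.3626, 0.2087]
tool_rot: [-3.141, -0.0, 0.405]
force: [0.7, -0.6, -0.2]
grip_width: 0.0858
```

move_arm(
  plan=[
    [0,0,0,0,0,0.04],
    [0,0,0,0,0,0.04],
    [0,0,0,0,0,0.04],
    [0,0,0,0,0,0.04],
    [0,0,0,0,0,0],
  ],
)

```text
clock: 1.6
position: [0.3976, -0.3635, 0.2087]
tool_rot: [-3.141, 0.0, -0.099]
force: [0.2, 0.5, -0.4]
grip_width: 0.0852
```

move_arm(
  plan=[
    [0,0,0,0,0,0.005],
    [0.6,-1,0,0,0,0],
    [0.6,-1,0.4,0,0,0],
    [0.6,-1,0.6,0,0,0],
    [0.6,-1,0.6,0,0,0],
  ],
)

```text
clock: 2.1
position: [0.469, -0.2708, 0.1685]
tool_rot: [-3.141, -0.001, -0.111]
force: [0.6, -0.5, 0.0]
grip_width: 0.0855
```

move_arm(
  plan=[
    [0.03,-0.2,0.4,0,0,0],
    [0,0,0,0,0,0],
  ],
)

```text
clock: 2.3
position: [0.4693, -0.2658, 0.1576]
tool_rot: [-3.141, 0.002, -0.11]
force: [-0.5, -0.9, -0.2]
grip_width: 0.0851
```

```bash
python3 - <<'E'
from h import *
I=[]
s=bot.observe();print(s['clock'],s['position'],s['tool_rot'])
for n,(x,y,w,h) in {'top':(310,170,100,100),'side':(240,90,100,100)}.items():
    f=viewer.grab_frame(n)[:,:,::-1].copy(); cv2.imwrite(f'pics/{n}1.png',f)
    I.append(cv2.resize(f[y:y+h,x:x+w],(400,400),interpolation=cv2.INTER_CUBIC))
cv2.imwrite('pics/c1.png',np.hstack(I))
E
```

```text
2.3 [ 0.46933507 -0.26575284  0.15762622] [-3.14060459e+00  2.00582435e-03 -1.09761072e-01]
```

View pics/c1.png

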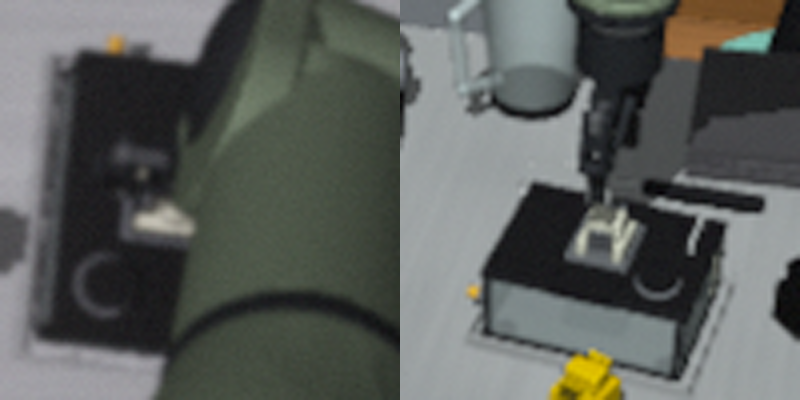

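move_arm(
  plan=[
    [0.03,0,0.6,0,0,0.0015],
    [0,0.015,0.7,0,0,0],
    [0,0,0.6,0,0,0],
    [0,0,0.4,0,0,0],
    [0,0,0.2,0,0,0],
  ],
)

```text
clock: 2.9
position: [0.4699, -0.2682, 0.0961]
tool_rot: [3.141, 0.0, -0.119]
force: [0.2, -0.4, 0.1]
grip_width: 0.0855
```

move_arm(
  plan=[
    [0,0,0,0,0,0],
  ],
)

```text
clock: 3.0
position: [0.4701, -0.2679, 0.0962]
tool_rot: [-3.142, 0.0, -0.119]
force: [-0.1, 1.4, -0.0]
grip_width: 0.0856
```

move_arm(
  plan=[
    [0,-0.06,0.1,0,0,0],
    [0,0,0.02,0,0,0],
    [0,0,0,0,0,0],
    [0,0,0,0,0,0],
    [0,0,0,0,0,0],
  ],
  claw=-0.28,
)

```text
clock: 3.5
position: [0.4706, -0.266, 0.0935]
tool_rot: [3.141, -0.0, -0.118]
force: [-0.9, 0.3, -0.0]
grip_width: 0.0547
```

move_arm(
  plan=[
    [0,0,0,0,0,0],
    [0,0,0,0,0,0],
  ],
  claw=-0.18,
)

```text
clock: 3.7
position: [0.4706, -0.2664, 0.0935]
tool_rot: [3.141, -0.0, -0.119]
force: [-0.5, -3.6, 2.9]
grip_width: 0.0504
```

move_arm(
  plan=[
    [0,0.05,0,0,0,0],
    [0,0,0,0,0,0],
  ],
)

```text
clock: 3.9
position: [0.4703, -0.2671, 0.0932]
tool_rot: [-3.141, 0.0, -0.118]
force: [0.3, -0.2, 0.4]
grip_width: 0.0504
```

move_arm(
  plan=[
    [0,0,0,0,0,0],
    [0,0,0,0,0,0],
  ],
  claw=-0.08,
)

```text
clock: 4.1
position: [0.4704, -0.2672, 0.0934]
tool_rot: [-3.142, -0.0, -0.118]
force: [-0.9, -0.8, 3.3]
grip_width: 0.0463
```

move_arm(
  plan=[
    [0,0,0,0,0,0],
    [0,0,0,0,0,0],
  ],
  claw=0.08,
)

```text
clock: 4.3
position: [0.4704, -0.2674, 0.0936]
tool_rot: [3.141, -0.0, -0.118]
force: [-2.2, 0.7, 8.3]
grip_width: 0.0396
```

move_arm(
  plan=[
    [0,0,0,0,0,0],
    [0,0,0,0,0,0],
    [0,0,0,0,0,0],
  ],
  claw=0.3,
)

```text
clock: 4.6
position: [0.4705, -0.2676, 0.0939]
tool_rot: [3.141, -0.001, -0.119]
force: [-4.9, -0.5, 16.5]
grip_width: 0.0324
```

```bash
cat > snap.py <<'E'
import sys
from h import *
tag=sys.argv[1]; I=[]
s=bot.observe();print(s['clock'],s['position'],s['tool_rot'],s['force'],s['moment'],s['grip_width'])
for a in sys.argv[2:]:
    n,x,y,w=a.split(',');x,y,w=int(x),int(y),int(w)
    f=viewer.grab_frame(n)[:,:,::-1].copy(); cv2.imwrite(f'pics/{n}_{tag}.png',f)
    I.append(cv2.resize(f[y:y+w,x:x+w],(400,400),interpolation=cv2.INTER_CUBIC))
cv2.imwrite(f'pics/c_{tag}.png',np.hstack(I))
E
python3 snap.py grip side,260,110,60 top,320,190,60
```

```text
4.6 [ 0.47049814 -0.26755096  0.09394536] [ 3.14115693e+00 -6.10028111e-04 -1.18529952e-01] [-4.89869677 -0.49598768 16.46734937] [-0.18063763  0.82640356 -0.04759845] 0.03243137732372949
```

View pics/c_grip.png

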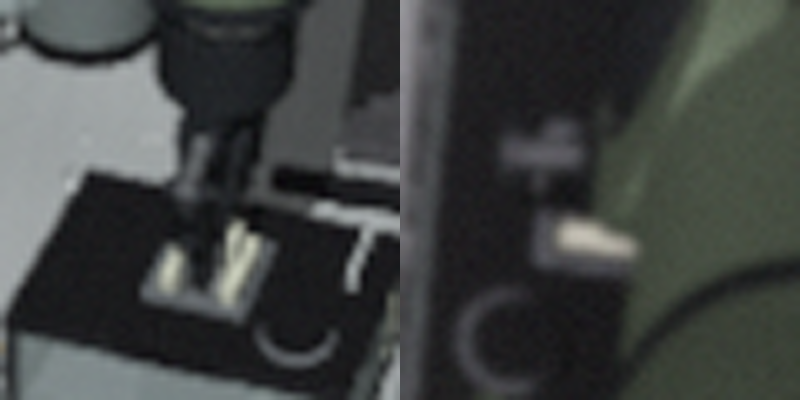

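move_arm(
  plan=[
    [0,0,-0.06,0,0,0],
    [0,0,-0.08,0,0,0],
    [0,0,-0.08,0,0,0],
    [0,0,-0.08,0,0,0],
    [0,0,0,0,0,0],
  ],
)

```text
clock: 5.2
position: [0.4704, -0.2669, 0.1008]
tool_rot: [-3.141, 0.0, -0.118]
force: [-0.2, 0.3, -2.0]
grip_width: 0.0321
```

move_arm(
  plan=[
    [0,0,-0.2,0,0,0],
    [0,0,-0.3,0,0,0],
    [0,0,-0.3,0,0,0],
    [0,0,-0.3,0,0,0],
    [0,0,-0.3,0,0,0],
  ],
)

```text
clock: 5.7
position: [0.4704, -0.2673, 0.1367]
tool_rot: [3.141, -0.0, -0.118]
force: [-0.1, 0.3, -1.6]
grip_width: 0.0323
```

move_arm(
  plan=[
    [0,0,-0.4,0,0,0],
    [0,0,-0.5,0,0,0],
    [0,0,-0.6,0,0,0],
    [0,0,-0.6,0,0,0],
    [0,0,-0.6,0,0,0],
  ],
)

```text
clock: 6.2
position: [0.4703, -0.2672, 0.2047]
tool_rot: [3.142, -0.0, -0.118]
force: [0.1, -0.1, -1.6]
grip_width: 0.0317
```

```bash
python3 snap.py lift side,250,90,80
```

```text
6.2 [ 0.4703498  -0.26723306  0.20472615] [ 3.14151210e+00 -3.58424840e-04 -1.18375811e-01] [ 0.09204283 -0.1022805  -1.57739104] [-0.02109113  0.0154172   0.01660817] 0.03169228020383936
```

View pics/c_lift.png

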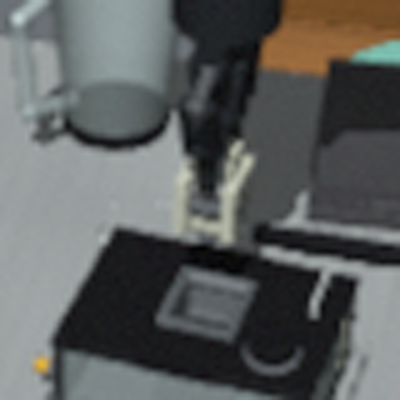

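move_arm(
  plan=[
    [0,-0.4,0,0,0,-0.02],
    [0,-0.8,0,0,0,-0.03],
    [0,-1,0,0,0,-0.022],
    [0.2,-1,0,0,0,0],
    [0.2,-1,0,0,0,0],
  ],
)

```text
clock: 6.75
position: [0.476, -0.1597, 0.2035]
tool_rot: [-3.141, -0.0, 0.109]
force: [0.5, 0.1, -2.4]
grip_width: 0.0322
```

move_arm(
  plan=[
    [0.2,-1,0,0,0,0],
    [0.2,-1,0,0,0,0],
    [0.2,-1,0,0,0,0],
    [0.2,-0.8,0,0,0,0],
    [0.2,-0.3,0,0,0,0],
  ],
)

```text
clock: 7.25
position: [0.4898, -0.0542, 0.2035]
tool_rot: [-3.141, -0.0, 0.111]
force: [0.1, -0.6, -2.1]
grip_width: 0.0324
```

```bash
python3 snap.py mid side,200,90,200 top,150,100,250; python3 - <<'E'
exec(open('m.py').read().replace("{n}0.png","{n}_mid.png"))
E
```

```text
7.25 [ 0.4898137  -0.05416961  0.20347873] [-3.14098387e+00 -2.74931654e-05  1.11159589e-01] [ 0.08212236 -0.57596011 -2.13179455] [-0.02544333  0.01027948 -0.0209637 ] 0.032386141170317344
top spare deck rect [514.3 179.5] [206.3 156.6] 6.23
   hole [446.6 140.3] [12.4 49.1] 6.53 px 203.02336238259642 227.40534627092845
   hole [453.  215.8] [44.4 43.9] 46.13 px 175.44374308593552 224.7581931663901
   hole [519.2 182.5] [62.9 69.9] 6.15 px 188.35883799464582 200.75942808193352
top used deck rect [ 458.5 -249.9] [201.9 230.2] 89.36
   hole [ 389.2 -293.2] [49.6 12.4] 83.1 px 363.1835574638151 249.71800064808815
   hole [ 406.1 -209. ] [40.1 17.2] 32.31 px 331.7834398527343 243.59512803011498
   hole [ 446.9 -263.7] [68.2 14.4] 82.97 px 352.712970508343 229.3127473806752
   hole [ 464.4 -257.9] [18.9 19.7] 0.34 px 349.7057405930062 222.05142268315382
side spare deck rect [515.  205.1] [204.2 200.7] 7.24
   hole [454.7 214.6] [43.1 45.9] 12.96 px 267.18285026393374 251.42488590823226
   hole [520.6 180.8] [63.1 74.6] 6.08 px 248.09333119974397 238.72058480350975
side used deck rect [ 467.5 -246.9] [223.9 315.5] 8.14
   hole [ 411.3 -207.2] [43.8 27.9] 11.65 px 303.99543447722255 162.5706903471804
   hole [ 445.9 -261.6] [77.  15.1] 80.43 px 297.19136420652256 152.13834769766123
   hole [ 537.9 -273.9] [19.1 74.3] 8.51 px 274.1970590768171 146.5574405787117
```

View pics/c_mid.png

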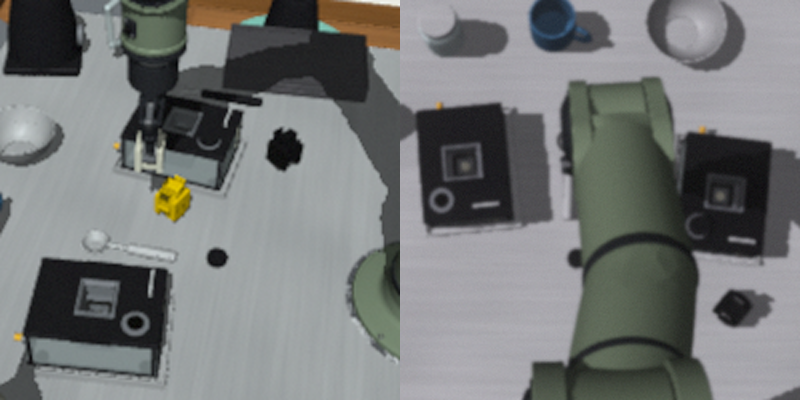

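```bash
python3 - <<'E'
from h import *
K=8
def go(n,f,x,y,w,h,th):
    g=cv2.cvtColor(cv2.imread(f)[y:y+h,x:x+w],cv2.COLOR_BGR2GRAY)
    G=cv2.resize(g,None,fx=K,fy=K,interpolation=cv2.INTER_CUBIC)
    cs,_=cv2.findContours((G>th).astype(np.uint8),cv2.RETR_EXTERNAL,cv2.CHAIN_APPROX_NONE)
    c=max(cs,key=cv2.contourArea); p=(c.reshape(-1,2)+.5)/K-.5+[x,y]
    H=cv2.convexHull(p.astype(np.float32)); m=cv2.moments(H); q=(m['m10']/m['m00'],m['m01']/m['m00'])
    r=cv2.minAreaRect((onz(n,p,.094)[:,:2]*1000).astype(np.float32))
    print(n,f,th,'c',np.round(q,2),'rect',np.round(r[0],1),np.round(r[1],1),round(r[2],1), 'hull@94',np.round(onz(n,[q],.094)[0]*1000,1)); return q
for th in (40,45,50):
    a=go('top','pics/top_mid.png',338,207,28,28,th)
    a2=go('top','pics/top_mid.png',172,184,33,34,th)
    b2=go('side','pics/side_mid.png',233,224,31,30,th); 
    b=go('side','pics/side_lift.png',277,137,30,24,th)
    print('used',tri(a,b),'spare',tri(a2,b2))
E
python3 - <<'E'
import cv2,numpy as np
a=cv2.imread('pics/top_mid.png');b=cv2.imread('pics/side_lift.png')
cc=lambda i,x,y,w,h:cv2.resize(i[y:y+h,x:x+w],(380,380),interpolation=cv2.INTER_CUBIC)
cv2.imwrite('pics/r.png',np.hstack([cc(a,338,207,28,28),cc(b,277,137,30,24)]))
E
```

```text
top pics/top_mid.png 40 c [352.81 220.87] rect [ 468.3 -267.2] [73.4 62.2] 82.9 hull@94 [ 467.6 -266.7   94. ]
top pics/top_mid.png 40 c [188.2  200.74] rect [519.7 183. ] [67.4 73.7] 6.3 hull@94 [519.3 182.9  94. ]
side pics/side_mid.png 40 c [248.13 238.76] rect [520.7 180.8] [65.  77.2] 6.2 hull@94 [520.5 181.8  94. ]
side pics/side_lift.png 40 c [290.85 150.31] rect [ 471.3 -265. ] [82.8 66.4] 84.0 hull@94 [ 470.8 -264.    94. ]
used (array([ 0.46959837, -0.26721063,  0.09130998]), np.float64(0.0033682721951399305)) spare (array([0.51963389, 0.1828079 , 0.09521774]), np.float64(0.0010603715306356164))
top pics/top_mid.png 45 c [354.05 223.83] rect [ 462.9 -264.1] [70.5 55.7] 89.2 hull@94 [ 459.5 -269.9   94. ]
top pics/top_mid.png 45 c [188.27 200.77] rect [519.5 182.8] [65.7 72.4] 6.2 hull@94 [519.2 182.7  94. ]
side pics/side_mid.png 45 c [248.13 238.76] rect [520.8 180.9] [64.2 76.3] 6.2 hull@94 [520.5 181.8  94. ]
side pics/side_lift.png 45 c [290.84 150.29] rect [ 471.4 -265. ] [81.5 65.4] 83.9 hull@94 [ 470.9 -264.1   94. ]
used (array([ 0.46603942, -0.27092255,  0.08814876]), np.float64(0.011667422590126809)) spare (array([0.51964151, 0.18264866, 0.09500604]), np.float64(0.001151848355273735))
top pics/top_mid.png 50 c [353.55 225.6 ] rect [ 447.8 -266.4] [44.3 68.8] 23.9 hull@94 [ 454.6 -268.4   94. ]
top pics/top_mid.png 50 c [188.3  200.78] rect [519.5 182.8] [64.5 71.3] 6.2 hull@94 [519.2 182.6  94. ]
side pics/side_mid.png 50 c [248.13 238.76] rect [520.7 180.9] [63.6 75.3] 6.1 hull@94 [520.5 181.9  94. ]
side pics/side_lift.png 50 c [290.83 150.27] rect [ 471.4 -265. ] [80.3 64.4] 84.1 hull@94 [ 470.9 -264.2   94. ]
used (array([ 0.46338776, -0.2690114 ,  0.08964544]), np.float64(0.016452882486407087)) spare (array([0.51964793, 0.18257728, 0.09488473]), np.float64(0.0011847076960250181))
```

View pics/r.png

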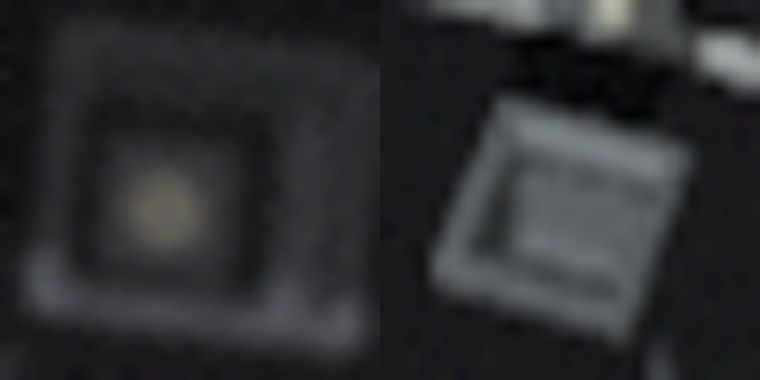

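move_arm(
  plan=[
    [0.22,-0.6,0,0,0,0.0013],
    [0.22,-1,0,0,0,0],
    [0.22,-1,0,0,0,0],
    [0.22,-1,0,0,0,0],
    [0.22,-1,0,0,0,0],
  ],
)

```text
clock: 7.85
position: [0.5055, 0.0601, 0.2033]
tool_rot: [3.141, 0.0, 0.102]
force: [0.4, 0.6, -2.1]
grip_width: 0.0321
```

move_arm(
  plan=[
    [0.22,-1,0,0,0,0],
    [0.22,-1,0,0,0,0],
    [0.22,-1,0,0,0,0],
    [0.22,-1,0,0,0,0],
    [0.22,-0.6,0,0,0,0],
  ],
)

```text
clock: 8.35
position: [0.5209, 0.1784, 0.2032]
tool_rot: [-3.142, 0.0, 0.104]
force: [-0.9, -0.1, -2.0]
grip_width: 0.0323
```

move_arm(
  plan=[
    [0,0,0.6,0,0,0],
    [0,0,0.4,0,0,0],
    [0,0,0,0,0,0],
  ],
)

```text
clock: 8.65
position: [0.5204, 0.1761, 0.1769]
tool_rot: [3.14, 0.002, 0.103]
force: [-1.0, -0.2, -1.9]
grip_width: 0.032
```

```bash
python3 snap.py pre side,210,170,90 top,150,155,80
```

```text
8.65 [0.52039532 0.17609445 0.17694686] [3.14036610e+00 2.38034500e-03 1.02650574e-01] [-1.01753819 -0.21142627 -1.86354939] [ 0.06041161 -0.03259363 -0.03870251] 0.03204277956042169
```

View pics/c_pre.png

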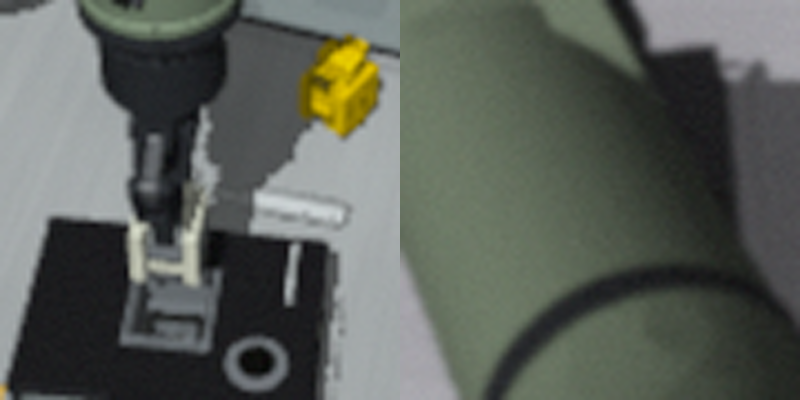

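move_arm(
  plan=[
    [0.01,-0.23,0.4,0,0,-0.0013],
    [0,0,0.4,0,0,0],
    [0,0,0,0,0,0],
  ],
)

```text
clock: 9.05
position: [0.5198, 0.1831, 0.1568]
tool_rot: [3.141, 0.002, 0.108]
force: [-0.2, -0.3, -1.9]
grip_width: 0.032
```

```bash
python3 snap.py pre2 side,220,190,70
```

```text
9.05 [0.51978506 0.18311471 0.15681335] [3.14105728e+00 2.03199300e-03 1.08260084e-01] [-0.18239327 -0.25563762 -1.92296632] [ 0.02327819  0.01221816 -0.05834873] 0.03203367775267984
```

View pics/c_pre2.png

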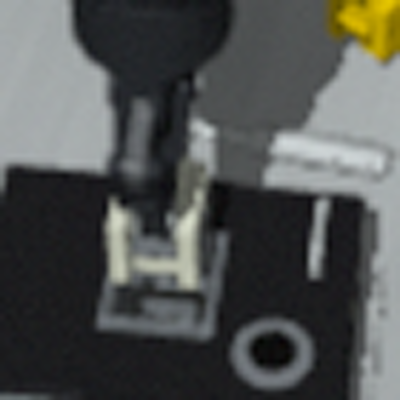

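move_arm(
  plan=[
    [0,0.03,0.4,0,0,0],
    [0,0,0.4,0,0,0],
    [0,0,0.12,0,0,0],
    [0,0,0.12,0,0,0],
    [0,0,0,0,0,0],
  ],
)

```text
clock: 9.6
position: [0.5205, 0.1825, 0.132]
tool_rot: [3.141, 0.0, 0.108]
force: [0.4, 0.7, -2.4]
grip_width: 0.0323
```

move_arm(
  plan=[
    [0,0,0.12,0,0,0],
    [0,0,0.12,0,0,0],
    [0,0,0,0,0,0],
  ],
)

```text
clock: 9.9
position: [0.5205, 0.1825, 0.126]
tool_rot: [3.142, 0.0, 0.108]
force: [-0.7, -0.5, -2.2]
grip_width: 0.0322
```

move_arm(
  plan=[
    [0,0,0.12,0,0,0],
    [0,0,0.12,0,0,0],
    [0,0,0,0,0,0],
  ],
)

```text
clock: 10.2
position: [0.5204, 0.1824, 0.1199]
tool_rot: [3.141, 0.001, 0.108]
force: [-0.7, 0.2, -2.2]
grip_width: 0.0321
```

move_arm(
  plan=[
    [0,0,0.12,0,0,0],
    [0,0,0.12,0,0,0],
    [0,0,0,0,0,0],
  ],
)

```text
clock: 10.5
position: [0.5204, 0.1824, 0.1139]
tool_rot: [3.141, 0.001, 0.108]
force: [0.3, 0.5, -2.0]
grip_width: 0.0319
```

move_arm(
  plan=[
    [0,0,0.12,0,0,0],
    [0,0,0.12,0,0,0],
    [0,0,0.12,0,0,0],
    [0,0,0,0,0,0],
  ],
)

```text
clock: 10.9
position: [0.5204, 0.1825, 0.1048]
tool_rot: [3.141, 0.001, 0.108]
force: [0.4, 0.6, -2.3]
grip_width: 0.032
```

move_arm(
  plan=[
    [0,0,0.08,0,0,0],
    [0,0,0.08,0,0,0],
    [0,0,0,0,0,0],
  ],
)

```text
clock: 11.2
position: [0.5208, 0.1825, 0.1013]
tool_rot: [-3.142, -0.0, 0.108]
force: [-0.1, 0.5, 3.0]
grip_width: 0.0322
```

move_arm(
  plan=[
    [0,0,0.06,0,0,0],
    [0,0,0,0,0,0],
  ],
)

```text
clock: 11.4
position: [0.5208, 0.1826, 0.0999]
tool_rot: [-3.141, -0.0, 0.108]
force: [0.2, -0.8, 5.1]
grip_width: 0.0321
```

move_arm(
  plan=[
    [0,0,0.06,0,0,0],
    [0,0,0,0,0,0],
  ],
)

```text
clock: 11.6
position: [0.5208, 0.1826, 0.0984]
tool_rot: [-3.141, -0.0, 0.108]
force: [-0.9, -0.2, 6.3]
grip_width: 0.0324
```

move_arm(
  plan=[
    [0,0,0.04,0,0,0],
    [0,0,0,0,0,0],
  ],
)

```text
clock: 11.8
position: [0.5208, 0.1826, 0.0976]
tool_rot: [-3.141, -0.001, 0.108]
force: [-1.3, -0.9, 10.9]
grip_width: 0.0324
```

move_arm(
  plan=[
    [0,0,0.03,0,0,0],
    [0,0,0,0,0,0],
  ],
)

```text
clock: 12.0
position: [0.5209, 0.1826, 0.0971]
tool_rot: [-3.141, -0.001, 0.108]
force: [-2.7, -1.2, 15.2]
grip_width: 0.032
```

move_arm(
  plan=[
    [0,0,0.03,0,0,0],
    [0,0,0.03,0,0,0],
    [0,0,0.02,0,0,0],
  ],
  claw=-0.1,
)

```text
clock: 12.3
position: [0.5209, 0.1826, 0.0947]
tool_rot: [-3.141, -0.001, 0.108]
force: [0.6, 0.6, 5.8]
grip_width: 0.0471
```

move_arm(
  plan=[
    [0,0,0,0,0,0],
    [0,0,0,0,0,0],
    [0,0,0,0,0,0],
  ],
  claw=-0.5,
)

```text
clock: 12.6
position: [0.5205, 0.1825, 0.0944]
tool_rot: [3.142, 0.0, 0.108]
force: [0.0, 1.0, -0.4]
grip_width: 0.0639
```

```bash
python3 snap.py rel side,220,190,70
```

```text
12.6 [0.52048224 0.18246592 0.0944218 ] [3.14152520e+00 3.41370233e-04 1.07905794e-01] [ 0.02097704  0.95836294 -0.40607746] [0.05326863 0.0151699  0.01530351] 0.06389266217820679
```

View pics/c_rel.png

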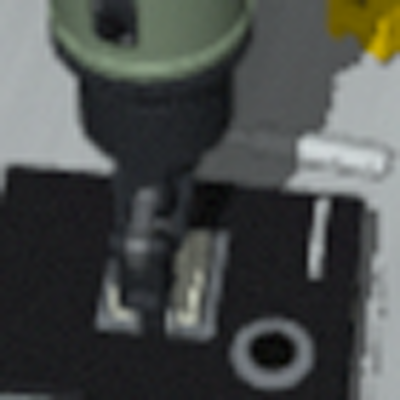

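move_arm(
  plan=[
    [0,0,-0.2,0,0,0],
    [0,0,-0.4,0,0,0],
    [0,0,-0.6,0,0,0],
    [0,0,-0.8,0,0,0],
    [0,0,-0.8,0,0,0],
  ],
)

```text
clock: 13.15
position: [0.5206, 0.1825, 0.1661]
tool_rot: [-3.141, -0.0, 0.108]
force: [-0.7, 0.2, 0.2]
grip_width: 0.064
```

move_arm(
  plan=[
    [0,0,0,0,0,0],
    [0,0,0,0,0,0],
    [0,0,0,0,0,0],
    [0,0,0,0,0,0],
    [0,0,0,0,0,0],
  ],
  claw=1,
)

```text
clock: 13.65
position: [0.5204, 0.1824, 0.164]
tool_rot: [3.141, 0.001, 0.108]
force: [0.5, -0.1, 0.6]
grip_width: -0.0
```

```bash
python3 snap.py up side,210,180,90
```

```text
13.65 [0.52036067 0.18242176 0.16404491] [3.14134139e+00 9.36186700e-04 1.07965747e-01] [ 0.49734051 -0.06359887  0.60494143] [ 0.01189981  0.02483426 -0.06962801] -3.961659505382963e-06
```

View pics/c_up.png

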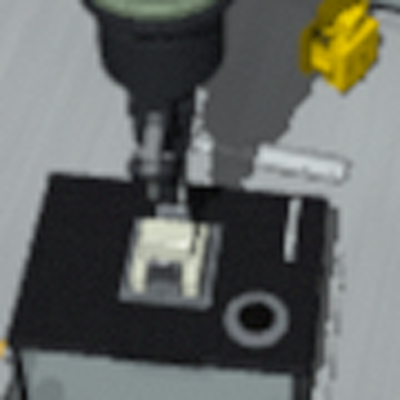

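move_arm(
  plan=[
    [0,0,0.5,0,0,0],
    [0,0,0.4,0,0,0],
    [0,0,0.15,0,0,0],
    [0,0,0.08,0,0,0],
    [0,0,0,0,0,0],
  ],
)

```text
clock: 14.2
position: [0.5205, 0.1825, 0.136]
tool_rot: [3.141, 0.001, 0.108]
force: [0.1, -0.9, -0.0]
grip_width: 0.0
```

move_arm(
  plan=[
    [0,0,0.05,0,0,0],
    [0,0,0,0,0,0],
  ],
)

```text
clock: 14.4
position: [0.5207, 0.1825, 0.1352]
tool_rot: [-3.141, -0.0, 0.108]
force: [0.4, -0.3, -0.8]
grip_width: 0.0001
```

move_arm(
  plan=[
    [0,0,0.06,0,0,0],
    [0,0,0.06,0,0,0],
    [0,0,0,0,0,0],
  ],
)

```text
clock: 14.7
position: [0.5205, 0.1825, 0.1319]
tool_rot: [3.142, 0.0, 0.108]
force: [-0.2, -0.1, -0.4]
grip_width: -0.0
```

move_arm(
  plan=[
    [0,0,0.06,0,0,0],
    [0,0,0,0,0,0],
  ],
)

```text
clock: 14.9
position: [0.5205, 0.1825, 0.1304]
tool_rot: [3.142, 0.0, 0.108]
force: [-0.2, -0.4, 0.3]
grip_width: -0.0
```

move_arm(
  plan=[
    [0,0,0.04,0,0,0],
    [0,0,0,0,0,0],
  ],
)

```text
clock: 15.1
position: [0.5206, 0.1825, 0.1295]
tool_rot: [3.142, 0.0, 0.108]
force: [-0.7, -0.3, 0.2]
grip_width: 0.0004
```

move_arm(
  plan=[
    [0,0,0.04,0,0,0],
    [0,0,0,0,0,0],
  ],
)

```text
clock: 15.3
position: [0.5207, 0.1826, 0.1286]
tool_rot: [-3.141, -0.0, 0.108]
force: [-0.2, -0.1, 1.7]
grip_width: -0.0
```

move_arm(
  plan=[
    [0,0,0.04,0,0,0],
    [0,0,0,0,0,0],
  ],
)

```text
clock: 15.5
position: [0.5209, 0.1826, 0.1279]
tool_rot: [-3.141, -0.001, 0.108]
force: [-1.0, -0.5, 7.6]
grip_width: -0.0002
```

move_arm(
  plan=[
    [0,0,0.04,0,0,0],
    [0,0,0,0,0,0],
  ],
)

```text
clock: 15.7
position: [0.5209, 0.1827, 0.1271]
tool_rot: [-3.141, -0.001, 0.108]
force: [-2.0, -0.8, 13.2]
grip_width: 0.0003
```

move_arm(
  plan=[
    [0,0,0.04,0,0,0],
    [0,0,0,0,0,0],
  ],
)

```text
clock: 15.9
position: [0.5209, 0.1827, 0.1264]
tool_rot: [-3.141, -0.001, 0.108]
force: [-4.2, -1.5, 18.5]
grip_width: 0.0
```

move_arm(
  plan=[
    [0,0,0.03,0,0,0],
    [0,0,0,0,0,0],
  ],
)

```text
clock: 16.1
position: [0.521, 0.1828, 0.126]
tool_rot: [-3.141, -0.001, 0.108]
force: [-5.8, -2.1, 24.7]
grip_width: -0.0001
```

move_arm(
  plan=[
    [0,0,-0.06,0,0,0],
    [0,0,-0.2,0,0,0],
    [0,0,-0.8,0,0,0],
    [0,0,-1,0,0,0],
    [0,0,-1,0,0,0],
  ],
)

```text
clock: 16.6
position: [0.5204, 0.1824, 0.202]
tool_rot: [3.141, 0.001, 0.108]
force: [-0.1, -0.2, 0.1]
grip_width: -0.0001
```

move_arm(
  plan=[
    [0,0.6,-0.5,0,0,0],
    [0,1,0,0,0,0],
    [0,1,0,0,0,0],
    [0,1,0,0,0,0],
    [0,1,0,0,0,0],
  ],
)

```text
clock: 17.1
position: [0.5329, 0.0672, 0.2138]
tool_rot: [3.142, 0.0, 0.108]
force: [0.6, -0.5, -0.6]
grip_width: -0.0001
```

move_arm(
  plan=[
    [0,1,0,0,0,0],
    [0,1,0,0,0,0],
    [0,1,0,0,0,0],
    [0,0.5,0,0,0,0],
    [0,0,0,0,0,0],
  ],
)

```text
clock: 17.6
position: [0.5424, -0.0202, 0.2137]
tool_rot: [3.141, 0.0, 0.106]
force: [-0.5, 0.0, 0.4]
grip_width: 0.0002
```

```bash
python3 snap.py fin side,215,205,80 top,165,175,50; python3 - <<'E'
from h import *
K=16
V=[]
for n,(x,y,w,h) in {'top':(172,182,34,36),'side':(230,216,36,36)}.items():
    im=cv2.imread(f'pics/{n}_fin.png')[y:y+h,x:x+w]; v=cv2.resize(im,None,fx=K,fy=K,interpolation=cv2.INTER_CUBIC)
    a=.1075; R=np.array([[np.cos(a),-np.sin(a)],[np.sin(a),np.cos(a)]])
    for z,col in ((.1285,(255,0,255)),(.133,(0,255,255))):
        q=np.array([[.017,.01],[-.017,.01],[-.017,-.01],[.017,-.01]])@R.T+[.5202,.1822]
        p=proj(n,np.c_[q,np.full(4,z)]); cv2.polylines(v,[((p-[x,y]+.5)*K).astype(int)],True,col,1)
    V.append(cv2.resize(v,(400,400)))
cv2.imwrite('pics/fin2.png',np.hstack(V))
E
```

```text
17.6 [ 0.54243204 -0.02024388  0.21373612] [3.14122068e+00 1.53228038e-04 1.05501957e-01] [-0.45834518  0.01660651  0.41383742] [0.00018129 0.03741255 0.00158725] 0.00021138384187517026
```

View pics/c_fin.png

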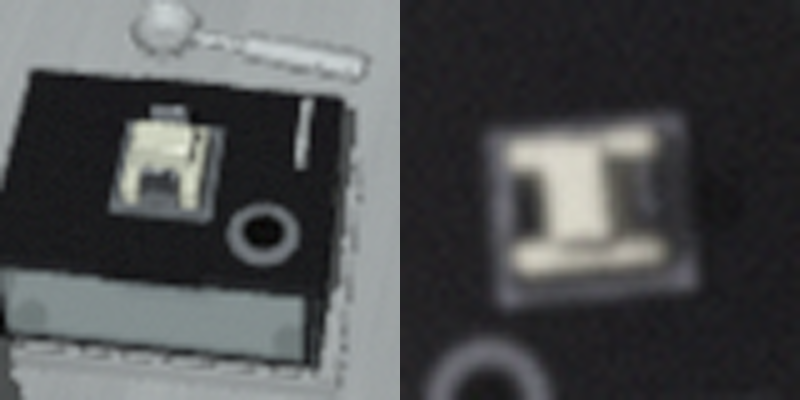

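View pics/fin2.png

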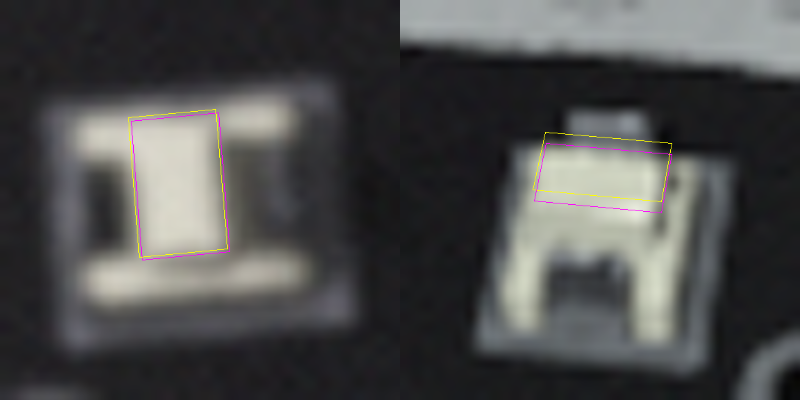

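View pics/side_fin.png

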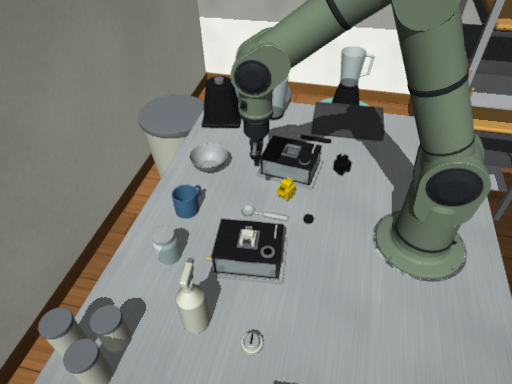

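```bash
python3 - <<'E'
from h import *
K=16
V=[]
for n,f,(x,y,w,h),a,c,zt in (('top','fin',(172,182,34,36),.1075,(.5202,.1822),.1285),('side','fin',(230,216,36,36),.1075,(.5202,.1822),.1285),('top','0',(338,204,34,36),-.117,(.4704,-.2670),.1255),('side','0',(273,128,36,36),-.117,(.4704,-.2670),.1255)):
    fn=f'pics/{n}_fin.png' if f=='fin' else f'pics/{n}0.png'
    im=cv2.imread(fn)[y:y+h,x:x+w]; v=cv2.resize(im,None,fx=K,fy=K,interpolation=cv2.INTER_CUBIC); v=cv2.convertScaleAbs(v,alpha=1.5)
    R=np.array([[np.cos(a),-np.sin(a)],[np.sin(a),np.cos(a)]])
    for sg in(1,-1):
      for d,col in((0,(0,255,0)),(.0035,(0,0,255))):
        q=np.array([[.011,.025-d],[-.011,.025-d],[-.011,.0215-d],[.011,.0215-d]])*[1,sg]@R.T+c
        p=proj(n,np.c_[q,np.full(4,zt-.004)]); cv2.polylines(v,[((p-[x,y]+.5)*K).astype(int)],True,col,1)
    V.append(cv2.resize(v,(400,300)))
cv2.imwrite('pics/fin3.png',np.vstack([np.hstack(V[:2]),np.hstack(V[2:])]))
E
```

```text
(no output)
```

View pics/fin3.png

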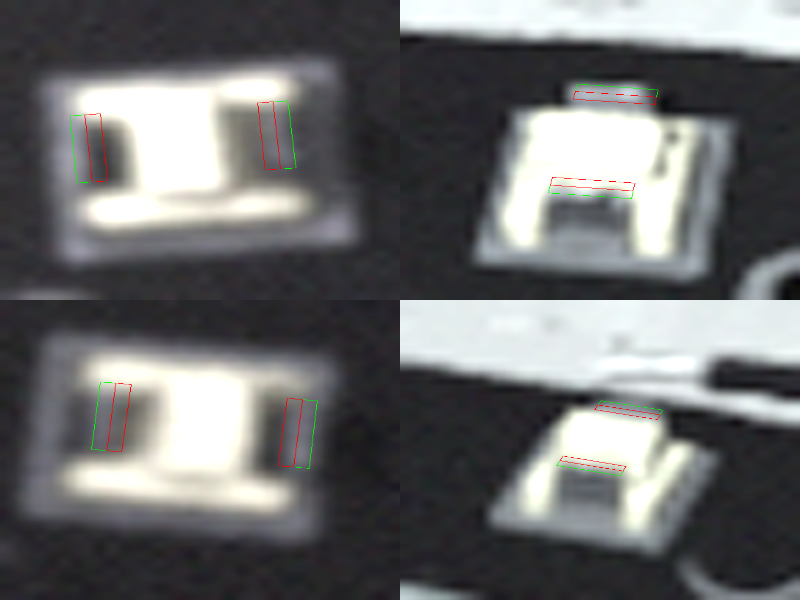

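```bash
python3 -c "
from workcell import workorder,bot
print(workorder.job_done(), bot.observe()['clock'])"
```

```text
the job is handed in; nothing more can be done
the job is handed in; nothing more can be done
```

The filter is out of the used tank and pushed home in the spare tank, and my checks say it is latched. I handed the job in at about 17.7 s.

**What I did:** I pinched both tabs with 30 N and lifted slowly. I lowered the filter, still pinched, into the spare port until the valve pushed back and then let go. After that I pressed its top with the shut fingers to about 25 N, backed away and handed in. The highest wrist force in my readings was about 25 N.

**Last checks:**
- **Height:** Fingers first met the filter top at z ≈ 128.5 mm, before the press. The force then rose steeply (about 8 N/mm), as it should for a latched filter. Unlatched, it would have sat about 4.5 mm higher.
- **Pictures:** In both final views the filter stands straight, at the latched height, and both tabs look fully out. The other things on the bench look unmoved.

**What disagreed or stayed uncertain:**
- **Rim height:** The cameras put the spare rim at about 95 mm, but touch put it at about 97 mm. I went by touch.
- **Tab travel:** While gripped, the finger opening read 32 mm, less than the 36 mm expected with the tabs at their stops. I took this as give in the pads or stops. The lift afterwards was free, with only the filter's weight showing.
- **Probe not repeated:** I did not probe the height again after the final press, so the state after it rests on the pictures alone.

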